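# Open the double-latched spare-parts case

### The job

Open the green parts case: turn its black latch to unlock it, raise the lid a little until the safety catch holds it, then reach in under the front edge of the lid, feel along for the sprung catch lever, push it gently aside and lift the lid wide open so that it stands by itself. Do not force the lid against the catch or bend the catch, and leave the things around the case as they are.

Things in the scene. Friction and masses are not known exactly. Their poses are not given: they have to be found in the camera images.
- case: Fixed green parts case, 200 (x) x 400 (y) x 110 mm, 5 mm walls, closed by a 38 mm high lid of the same outline. Origin: centre of its underside. Its -x side (towards the robot) is the front; +x is where the lid hinges. Its yaw varies.
- lid (a joint): Lid angle, rad: 0 closed, grows as the front edge rises, stop at 1.75. Hinge line along case y at case x +100, z 110 mm. Stiff hinge: the lid (0.6 kg) stays at any angle; about 9 N up at the front edge lifts it. Locked, it has under 0.02 of play; unlocked, the safety catch stops it at about 0.34 (front edge 67 mm up).
- lid_edge (a point): Middle of the lid's front edge, underside, on the outer face; moves with the lid (200 mm from the hinge line). The lid is a hollow shell: 5 mm top and 38 mm deep, 5 mm thick skirts; when it is raised its front skirt leaves a gap over the case's front wall, to reach through with fingers tilted about 30 degrees.
- latch_grip (a point): Middle of the latch's black grip bar: 44 long x 14 wide, 26 mm tall, standing on the lid top, 45 mm behind the front edge, with 6 to 32 mm above the lid; this point is 20 mm above the lid top. Its y axis runs along the bar. Bar across the case (along case y) = locked. Also a handle to lift the lid.
- latch (a joint): Latch angle, rad: 0 locked (starts at 0 to 0.2), grows counter-clockwise seen from above, stop at 1.5 (bar pointing at the front edge) = unlocked; the lid is free from about 1.2. Friction 0.12 N m, stays where left.
- catch_rail: Rail in the case under the lid, origin at case (-50, +88, 110) mm, along case y. The safety catch pivots upright on it at an unmeasured place within 35 mm along y. Its orange tab, 4 mm thick, reaches 36 mm to -x and 11 mm to +y from the pivot, z -26 to +30 mm. Enter beyond its +y side and push the tab to -y: spring 1.5 rising to 5 N; free after 14 to 18 mm, hard stop after about 28; springs back.
- carton: Small loose cardboard carton, 100 x 70 x 60 mm, left of the case; leave alone. Origin: centre of its underside.
- tape_roll: Loose roll of brown tape lying flat, 90 mm across, 48 mm high, right of the case; leave alone. Origin: centre of its underside.
- grease_can: Loose red can, 60 mm across, 100 mm high, right of the case; leave alone. Origin: centre of its underside.

How it is judged:
By the outcome, as a careful person would: the job done as asked, in the order asked, and still so for the second after the job is handed in, with the robot touching nothing.
It also fails if it takes over 72 s, if anything falls off the work surface, if the arm or the gripper's body presses on something with over 40 N, if the wrist force passes 120 N, or if a joint passes its speed limit or range.

### The arm

A 7-joint arm with a two-finger parallel gripper is mounted at the origin on the work surface. World frame = base frame: x ahead of the robot, y to its left, z up, the work surface at z = 0. Lengths are in m, angles in rad, forces in N, time in s.
With the tool pointing down it reaches from about 0.425 to 0.95 m from the base axis. Payload 16.7 kg.
Tool frame: the origin (TCP) lies midway between the tips of the shut fingers; the grasp point (between the pads) lies 19 mm behind it; z points along the fingers, y is the line along which they close (so a half turn about z gives the same grasp; the last joint's range is limited). The gripper opens to 94 mm and grips with 3 to 60 N. Pads are 16 mm wide; open, the fingers measure 119 mm over their backs; the gripper's body (75 mm by 177 mm) begins 78 mm behind the grasp point.
Start: joints at [-1.46, 0.426, 0.074, 1.606, -0.034, 1.111, -0.067], TCP at [0.174, 0.652, 0.205] pointing down, gripper open.
Joint ranges: [-2.85, 2.85], [-0.5, 2.14], [-1.23, 1.37], [0.21, 2.46], [-1.02, 4.16], [0.16, 2.05], [-2.73, 2.73]. Speed limits (rad/s): [1.89, 1.89, 2.39, 2.39, 3.01, 3.01, 3.01].

### API

Orientations are given as a 3x3 rotation matrix whose columns are the frame's x, y, z axes.
In Python, from station import manip gives the robot as it stands. Calls block until the motion is done:
- manip.move_ptp(position, orientation): joint-space move of the TCP to a pose.
- manip.move_straight(position, orientation=None, max_speed=0.15, until_force=None): straight line of the TCP; orientation=None keeps the orientation; max_speed is the mean speed in m/s. With until_force (N) it stops when the force on the tool has changed by that much, and returns True; else False.
- manip.set_joints(angles): joint-space move.
- manip.command_gripper(opening): finger opening in m; the grip force is fixed at half the most; returns when the fingers have stopped.
- manip.dwell(seconds).
- manip.inverse_kinematics(position, orientation): joint angles nearest the present ones, or None.
- manip.get_obs(): the state.
- manip.get_image(name): name is "side" or "top"; returns a dict with "frame" (420x560x3 uint8, red, green, blue), "vfov" (degrees; the focal length in pixels is half the picture's height over the tangent of half this angle, whatever the lens; pixels are square), "cx", "cy" (the principal point, pixels), "origin" and "rotation" of the camera in the world. Camera axes: x right, y up, looking along -z (the intrinsics and any distortion apply to the point x, -y, -z); pixel columns grow to the right and rows downward; lengths in m; the calibration is good to about 2 mm. A picture is of the moment at which its call begins. There is no depth.
A pose or a line that the arm cannot do raises manip.PlanningError and nothing moves.
- manip.hand_in(): hands the job in; it is judged then, once.
Trained networks look in the newest picture that a camera, given by its name, has taken for a name from the list of things; names that differ only in an ending like _2 or _b are one class to them, and where a whole thing is asked for, a point or a joint stands for the part that bears it (a point fixed in the world has none). Each returns a list of dicts, best first, with "confidence" (0 to 1); they miss things now and then, are a little off and sometimes report something else, mostly with a low value. They report only what shows in the picture. A call takes as long as a camera call.
- manip.trace(target, camera): "mask" (420x560 bool, what is visible of it) and "box" ([left, top, width, height] in pixels, round what is visible of it).
The state is a dict: "clock": time; "joint_positions": joint angles; "qvel": joint speeds; "joint_efforts": joint torques, N m; "position": TCP position; "tcp_rot": TCP orientation; "force": force on the tool from outside, world axes, zero at the start; "wrist_torque": the same for the moment, N m; "grip_width": finger opening in m; "grasp_force": force on a finger pad.
Only numpy, scipy, OpenCV 4.12 (cv2) and the standard library are available. Lean on these libraries where they do the work, as an engineer would, in place of code of your own. Each camera call takes 0.05 s, during which the arm holds its last target. There are 200 camera calls.

## Working session

There is one attempt and no reset: what is moved stays moved. The work goes in short steps, each a Python script; the robot and the scene stay as the last script left them, time stands still between calls to the robot, and variables do not carry over. Pictures are saved under pics/ and viewed, at most 12 in all, crops included, and the job is handed in when it is done.

```bash
ls; mkdir -p pics
python3 - <<'E'
from station import manip
import cv2,numpy as np
for c in("side","top"):
    im=manip.get_image(c); cv2.imwrite(f"pics/{c}0.png",im["frame"][:,:,::-1])
    print(c,{k:v for k,v in im.items() if k!="frame"})
    for t in("case","lid","latch","catch_rail","carton","tape_roll","grease_can"):
        print(t,[(round(d["confidence"],2),d["box"]) for d in manip.trace(t,c)][:2])
print(manip.get_obs())
E
```

```text
pics
side {'vfov': 52.424317327327586, 'cx': 275.6430276972231, 'cy': 205.74059220648644, 'origin': array([ 0.15943773, -0.65160118,  0.65219945]), 'rotation': array([[ 0.83015063,  0.32369399, -0.45395168],
       [-0.5575363 ,  0.47935012, -0.67777337],
       [-0.00178937,  0.81574853,  0.57840396]])}
case [(0.81, [228.3, 141.9, 185.6, 175.7])]
lid [(0.81, [229.0, 145.7, 186.8, 131.3])]
latch [(0.57, [285.4, 184.0, 15.5, 18.1])]
catch_rail [(0.45, [300.9, 322.4, 56.2, 67.0])]
carton [(0.74, [221.3, 165.5, 11.2, 35.2])]
tape_roll [(0.73, [300.4, 321.9, 57.8, 66.5])]
grease_can [(0.77, [357.3, 290.5, 41.6, 63.7]), (0.57, [287.6, 183.4, 15.2, 18.2])]
top {'vfov': 53.46945430252914, 'cx': 272.2093041166329, 'cy': 210.49101954261948, 'origin': array([0.50686871, 0.01097959, 1.06765526]), 'rotation': array([[ 0.01527055,  0.99333873, -0.11421461],
       [-0.99960685,  0.01785278,  0.02161992],
       [ 0.02351496,  0.11383956,  0.99322082]])}
case [(0.55, [204.7, 144.1, 181.2, 105.5])]
lid [(0.74, [203.4, 140.4, 179.9, 107.7]), (0.67, [198.6, 144.7, 187.9, 100.2])]
latch [(0.72, [285.9
[... 307 characters left out ...]
9132]), 'qvel': array([ 0.00202162, -0.0012162 ,  0.00031315, -0.00217894, -0.00095943,
        0.0011341 ,  0.0011472 ]), 'joint_efforts': array([-3.51565504e-03, -9.35421681e+01,  3.65977004e+00, -4.54525673e+01,
       -4.94033913e-02,  1.29246005e-02, -3.80768859e-05]), 'position': array([0.17404827, 0.65212587, 0.2054612 ]), 'tcp_rot': array([[-9.66170396e-01,  2.57904559e-01, -6.25261763e-05],
       [ 2.57904563e-01,  9.66170396e-01, -5.59502640e-05],
       [ 4.59811124e-05, -7.01832749e-05, -9.99999996e-01]]), 'force': array([ 0.38185581,  1.09800602, -0.88378284]), 'wrist_torque': array([-0.02437218, -0.03523885, -0.01279043]), 'grasp_force': 0.0, 'grip_width': 0.09424700892250842}
```

```bash
python3 -c "
import cv2,numpy as np
a=cv2.imread('pics/side0.png');b=cv2.imread('pics/top0.png')
cv2.imwrite('pics/both.png',cv2.resize(np.vstack([a,b]),None,fx=.71,fy=.71,interpolation=cv2.INTER_AREA))"
```

```text
(no output)
```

View pics/top0.png

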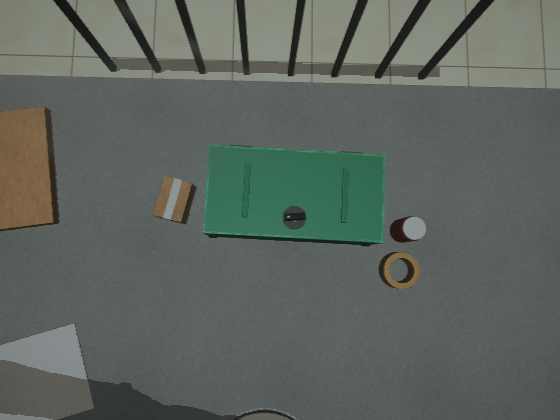

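View pics/side0.png

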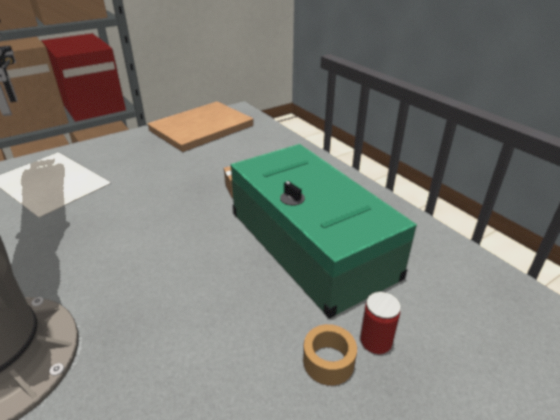

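The top view shows the case lid top with corners at about (209,145), (385,154), (383,243), (204,234), and the latch bar at about (294,216), nearly along case y. The side view agrees, with the latch at (292,190), the carton at left and the can and tape at right.

```bash
cat > h.py <<'E'
import numpy as np,cv2
from station import manip
def rays(im,px):
    h=im["frame"].shape[0]; f=h/2/np.tan(np.radians(im["vfov"])/2)
    px=np.atleast_2d(px).astype(float)
    d=np.c_[(px[:,0]-im["cx"])/f,-(px[:,1]-im["cy"])/f,-np.ones(len(px))]
    return d@im["rotation"].T
def onplane(im,px,z):
    d=rays(im,px); return im["origin"]+d*((z-im["origin"][2])/d[:,2])[:,None]
def proj(im,P):
    f=im["frame"].shape[0]/2/np.tan(np.radians(im["vfov"])/2)
    c=(np.atleast_2d(P)-im["origin"])@im["rotation"]
    return np.c_[im["cx"]+f*c[:,0]/-c[:,2], im["cy"]-f*c[:,1]/-c[:,2]]
E
python3 - <<'E'
from h import *
for c in("top","side"):
    im=manip.get_image(c); F=im["frame"].astype(int)
    hsv=cv2.cvtColor(im["frame"],cv2.COLOR_RGB2HSV)
    g=((hsv[...,0]>65)&(hsv[...,0]<90)&(hsv[...,1]>120)&(hsv[...,2]>(95))).astype(np.uint8)
    g=cv2.morphologyEx(g,cv2.MORPH_CLOSE,np.ones((9,9)))
    cn=max(cv2.findContours(g,0,2)[0],key=cv2.contourArea)
    P=onplane(im,cn[:,0],.148)[:,:2].astype(np.float32)
    print(c,cv2.boundingRect(cn),cv2.minAreaRect(P*1000), np.round(cv2.boxPoints(cv2.minAreaRect(P*1000))))
    m=manip.trace("latch",c)
    dk=((im["frame"].max(2)<45)).astype(np.uint8)
    for d in m[:1]:
        l,t,w,h=[int(v) for v in d["box"]]; k=np.zeros_like(dk);k[t-4:t+h+4,l-4:l+w+4]=dk[t-4:t+h+4,l-4:l+w+4]
        for nm,k in(("mask",d["mask"]),("dark",k)):
            ys,xs=np.nonzero(k); Q=onplane(im,np.c_[xs,ys],.168)[:,:2].astype(np.float32)*1000
            print(nm,len(xs),Q.mean(0),cv2.minAreaRect(Q))
    if c=="top":
        for t,z in(("carton",.06),("tape_roll",.048),("grease_can",.1)):
            ys,xs=np.nonzero(manip.trace(t,c)[0]["mask"]); Q=onplane(im,np.c_[xs,ys],z); print(t,Q.min(0),Q.max(0))
    cv2.imwrite(f"pics/z{c}.png",cv2.resize(im["frame"][195:240,260:330,::-1] if c=="top" else im["frame"][165:220,260:330,::-1],None,fx=8,fy=8,interpolation=cv2.INTER_CUBIC))
E
```

```text
top (204, 146, 181, 97) ((653.2840576171875, -59.4140625), (397.1946716308594, 199.44700622558594), 87.79744720458984) [[ 546. -254.]
 [ 745. -262.]
 [ 761.  135.]
 [ 561.  143.]]
mask 779 [ 575.0044 -304.7767] ((575.113525390625, -304.9780578613281), (53.52463150024414, 80.09391784667969), 14.873722076416016)
dark 232 [ 570.32074 -280.96295] ((571.386962890625, -282.68603515625), (50.61933517456055, 36.655189514160156), 9.19250202178955)
carton [0.58845507 0.17786702 0.06      ] [0.70299169 0.27499127 0.06      ]
tape_roll [ 0.43798022 -0.37226266  0.048     ] [ 0.52746525 -0.27611169  0.048     ]
grease_can [ 0.54950198 -0.36932008  0.1       ] [ 0.61109666 -0.2863647   0.1       ]
side (232, 146, 183, 117) ((650.0592041015625, -64.00764465332031), (396.2974853515625, 198.0629425048828), 88.04719543457031) [[ 544. -259.]
 [ 742. -265.]
 [ 756.  131.]
 [ 558.  137.]]
mask 247 [597.6498   -59.192097] ((598.1925659179688, -59.156314849853516), (67.40821838378906, 35.06122970581055), 55.198692321777344)
dark 168 [596.28485  -62.417328] ((594.73193359375, -63.932525634765625), (55.58898162841797, 30.72195816040039), 55.08974075317383)
```

View pics/ztop.png

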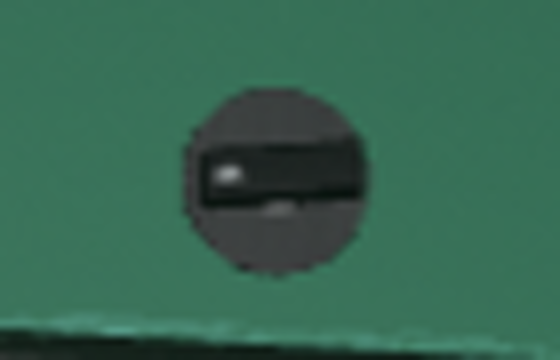

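The zoomed top crop shows the black bar from (202,178) to (362,168) and the disc centred at (276,181). The bar is therefore about 0.1 rad counter-clockwise of case y, so it's locked. Next I fix the frame and check reachability of the whole plan.

```bash
cat >> h.py <<'E'
YAW=-0.037; C0=np.array([.6520,-.0615,0])
RC=np.array([[np.cos(YAW),-np.sin(YAW),0],[np.sin(YAW),np.cos(YAW),0],[0,0,1]])
def W(p): return C0+RC@np.asarray(p,float)      # case (m) -> world
def down(yaw,s=1):   # tool down, tool y at case-yaw `yaw` from case x
    y=s*np.array([np.cos(yaw),np.sin(yaw),0]); z=np.array([0,0,-1.]); return RC@np.c_[np.cross(y,z),y,z]
def tilt(phi,s=1):   # tool y = s*case y, tool z tilted forward by phi from down
    y=np.array([0,s,0.]); z=np.array([np.sin(phi),0,-np.cos(phi)]); return RC@np.c_[np.cross(y,z),y,z]
def edge(th,r=.2,h=0):   # lid local (-r,h) at angle th
    return np.array([.1-r*np.cos(th)+h*np.sin(th),0,.11+r*np.sin(th)+h*np.cos(th)])
E
python3 - <<'E'
from h import *
im=manip.get_image("top")
print("disc",onplane(im,[260+276/8-.5,195+181/8-.5],.149),"bar",onplane(im,[260+282/8-.5,195+173/8-.5],.180),"exp",W([-.055,0,.148]))
a=onplane(im,[260+202/8,195+177/8],.18);b=onplane(im,[260+362/8,195+168/8],.18);print("len",np.linalg.norm(a-b),"bar yaw rel",np.arctan2(-(a-b)[0,0],(a-b)[0,1])-YAW)
ik=manip.inverse_kinematics; f=lambda q:None if q is None else np.round(q,2)
for s in(1,-1):
    print("s",s)
    for yw in (0.1,.5,.9,1.2,1.5): print(yw,f(ik(W([-.055,0,.155]),down(yw,s))))
    for th in(.15,.34): print("lift",f(ik(W(edge(th,.155,.045)),tilt(-th,s))))
    for ph in(.44,.52,.6):
        for y in(.16,.09): print("in",ph,y,f(ik(W([-.075,y,.128]),tilt(ph,s))))
        for th in(.34,.7,1.1,1.5):
            print("open",th,f(ik(W(edge(th)+[.02,.1,-.045]),tilt(ph,s))))
E
```

```text
disc [[ 0.59857352 -0.05756414  0.149     ]] bar [[ 0.59766043 -0.05684058  0.18      ]] exp [ 0.59703764 -0.05946546  0.148     ]
len 0.043015184511778264 bar yaw rel 0.1109711167880239
s 1
0.1 [-0.71  0.52  0.96  1.87 -0.5   1.02  0.52]
0.5 [-0.71  0.52  0.95  1.87 -0.49  1.01  0.92]
0.9 [-0.69  0.5   0.92  1.87 -0.47  1.01  1.29]
1.2 [-0.66  0.48  0.87  1.86 -0.43  1.    1.56]
1.5 [-0.63  0.46  0.83  1.86 -0.41  0.99  1.83]
lift [-0.56  0.55  0.79  1.7  -0.38  1.22  1.88]
lift [-0.45  0.66  0.73  1.47 -0.35  1.51  1.86]
in 0.44 0.16 [-0.82  0.21  0.48  2.24  0.23  0.31  0.96]
in 0.44 0.09 [-0.62  0.18  0.42  2.27  0.12  0.28  1.21]
open 0.34 [-0.67  0.19  0.46  2.25  0.11  0.3   1.21]
open 0.7 [-0.85  0.16  0.68  2.13 -0.01  0.46  1.35]
open 1.1 [-0.83  0.22  0.74  1.96 -0.14  0.59  1.49]
open 1.5 [-0.7   0.35  0.68  1.77 -0.25  0.67  1.6 ]
in 0.52 0.16 [-0.86  0.19  0.49  2.3   0.56  0.22  0.61]
in 0.52 0.09 [-0.54  0.16  0.32  2.33  0.51  0.19  0.81]
open 0.34 [-0.6   0.17  0.36  2.31  0.46  0.2   0.84]
open 0.7 [-0.84  0.12  0.65  2.19  0.15  0.35  1.19]
open 1.1 [-0.86  0.19  
[... 912 characters left out ...]
-1.75]
open 0.7 [-0.85  0.16  0.69  2.13 -0.01  0.46 -1.79]
open 1.1 [-0.75  0.21  0.64  1.95 -0.08  0.59 -1.7 ]
open 1.5 [-0.69  0.34  0.66  1.76 -0.24  0.67 -1.56]
in 0.52 0.16 [-0.98  0.21  0.64  2.31  0.42  0.2  -2.39]
in 0.52 0.09 [-0.74  0.17  0.53  2.33  0.29  0.16 -2.12]
open 0.34 [-0.82  0.18  0.61  2.32  0.21  0.17 -2.05]
open 0.7 [-0.82  0.12  0.62  2.19  0.16  0.35 -1.97]
open 1.1 [-0.7   0.17  0.55  2.02  0.04  0.47 -1.82]
open 1.5 [-0.65  0.29  0.57  1.83 -0.14  0.55 -1.64]
in 0.6 0.16 None
in 0.6 0.09 None
open 0.34 None
open 0.7 [-1.07  0.12  0.88  2.27  0.25  0.22 -2.06]
open 1.1 [-0.75  0.14  0.58  2.08  0.16  0.36 -1.94]
open 1.5 [-0.65  0.26  0.55  1.9  -0.06  0.42 -1.72]
```

```bash
sed -i 's/-.0615,0\]/-.0600,0]/' h.py
cat >> h.py <<'E'
def st(tag=""):
    o=manip.get_obs(); p=RC.T@(o["position"]-C0)
    print(tag,"t%.1f"%o["clock"],"case",np.round(p*1000,1),"F",np.round(RC.T@o["force"],1),"T",np.round(o["wrist_torque"],2),"w%.4f g%.1f"%(o["grip_width"],o["grasp_force"])); return o
E
python3 - <<'E'
from h import *
st()
manip.command_gripper(.05)
manip.move_ptp(W([-.055,0,.26]),down(.1)); st("above")
print(manip.move_straight(W([-.055,0,.155]),max_speed=.1,until_force=8)); st("down")
manip.command_gripper(0); st("grip")
b=manip.get_obs()["tcp_rot"][:,1]; print(np.arctan2(b[1],b[0])-YAW)
for a in(.45,.8,1.15,1.47):
    manip.move_straight(W([-.055,0,.155]),down(a),max_speed=.15); st(a)
im=manip.get_image("top");cv2.imwrite("pics/t1.png",im["frame"][:,:,::-1])
E
```

```text
t1.2 case [-504.   693.9  205.4] F [ 0.4 -0.4  0.6] T [0.02 0.   0.06] w0.0938 g0.0
above t4.9 case [-54.9   0.9 259.8] F [0.3 1.3 0.5] T [-0.08  0.08 -0.01] w0.0500 g0.0
False
down t6.1 case [-5.460e+01 -1.000e-01  1.556e+02] F [ 0.1 -0.1 -0.3] T [-0.07  0.07  0.01] w0.0499 g0.0
grip t6.8 case [-53.2   0.2 155.3] F [12.  -0.1 -6.9] T [-0.13 -2.51  0.12] w0.0138 g30.0
0.10054899814765197
0.45 t7.3 case [-53.1   0.3 155.3] F [12.5 -0.1 -8.5] T [-0.1  -2.82  0.08] w0.0137 g30.0
0.8 t7.8 case [-53.    0.4 155.3] F [13.3  1.7 -8.9] T [ 0.09 -3.04  0.19] w0.0138 g30.0
1.15 t8.3 case [-52.9   0.5 155.3] F [13.6  1.3 -9.5] T [ 0.26 -3.14  0.07] w0.0136 g30.0
1.47 t8.8 case [-52.9   0.6 155.3] F [13.1  2.6 -9.5] T [ 0.38 -3.17  0.1 ] w0.0141 g30.0
```

```bash
sed -i 's/C0=np.array(\[.6520,-.0600/C0=np.array([.6540,-.0596/' h.py
python3 - <<'E'
from h import *
manip.move_straight(W([-.055,0,.1555]),down(1.5),max_speed=.05); st("rot")
for th in(.06,.12,.18,.24,.29,.31):
    r=manip.move_straight(W(edge(th,.155,.0455)),tilt(-th),max_speed=.06,until_force=25)
    o=st(th)
    z=o["tcp_rot"][:,2]
    if r: print("stop");break
im=manip.get_image("side");cv2.imwrite("pics/s2.png",im["frame"][:,:,::-1])
E
```

```text
rot t9.1 case [-54.7   0.2 155.3] F [ 5.3  1.7 -7. ] T [ 0.24 -1.29 -0.08] w0.0137 g30.0
0.06 t9.4 case [-51.9   0.2 164.5] F [2.4 3.3 0.1] T [ 0.79 -0.53 -0.77] w0.0145 g31.4
0.12 t9.7 case [-48.7   0.2 173.3] F [ 0.9  3.4 -0.5] T [ 0.82 -0.22 -0.6 ] w0.0140 g30.6
0.18 t10.0 case [-44.6   0.2 182.1] F [-0.4  3.6 -0.6] T [ 0.95 -0.13 -0.68] w0.0144 g30.6
0.24 t10.3 case [-40.1   0.2 190.7] F [-0.8  3.7  0.4] T [ 0.98 -0.03 -0.73] w0.0140 g30.6
0.29 t10.6 case [-3.580e+01  1.000e-01  1.976e+02] F [-1.2  4.7 -0.1] T [ 0.93  0.14 -0.83] w0.0142 g30.6
0.31 t10.8 case [-3.420e+01  2.000e-01  2.002e+02] F [-1.6  4.3 -6.9] T [ 0.86 -0.27 -0.84] w0.0142 g30.6
```

View pics/s2.png

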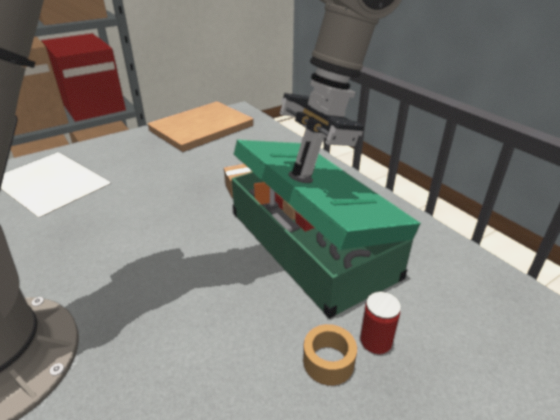

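The lid is raised with the gripper on the bar, and the orange tab shows in the gap near (262,190). I'll continue in small steps until the catch takes the load.

Run:
```python
from h import *
for th in(.32,.33,.34,.35):
    r=manip.move_straight(W(edge(th,.155,.0455)),tilt(-th),max_speed=.03,until_force=12)
    o=st(th)
    if r or o["force"][2]<-16: print("stop");break
im=manip.get_image("side");cv2.imwrite("pics/s3.png",cv2.resize(im["frame"][140:260,220:360,::-1],None,fx=5.5,fy=5,interpolation=cv2.INTER_CUBIC))
print([(d["confidence"],d["box"]) for d in manip.trace("catch_rail","side")],[(d["confidence"],d["box"]) for d in manip.trace("lid","side")])
```

```text
0.32 t11.1 case [-3.330e+01  2.000e-01  2.017e+02] F [-3.4  5.1 -7.6] T [ 0.88 -0.01 -0.8 ] w0.0142 g30.6
0.33 t11.4 case [-3.23e+01  1.00e-01  2.03e+02] F [-3.7  4.3 -7. ] T [ 1.    0.06 -0.9 ] w0.0147 g30.6
0.34 t11.6 case [-3.150e+01  1.000e-01  2.041e+02] F [-5.1  4.4 -8.5] T [ 0.89  0.07 -0.95] w0.0144 g30.6
0.35 t11.9 case [-3.120e+01  1.000e-01  2.047e+02] F [ -6.8   3.5 -14.5] T [ 0.84 -0.03 -0.8 ] w0.0146 g30.6
[(0.78, [249.3, 181.0, 46.4, 47.6]), (0.57, [359.2, 294.6, 41.3, 61.2])] [(0.85, [234.2, 136.7, 187.3, 110.6]), (0.44, [294.3, 156.9, 12.3, 19.1])]
```

View pics/s3.png

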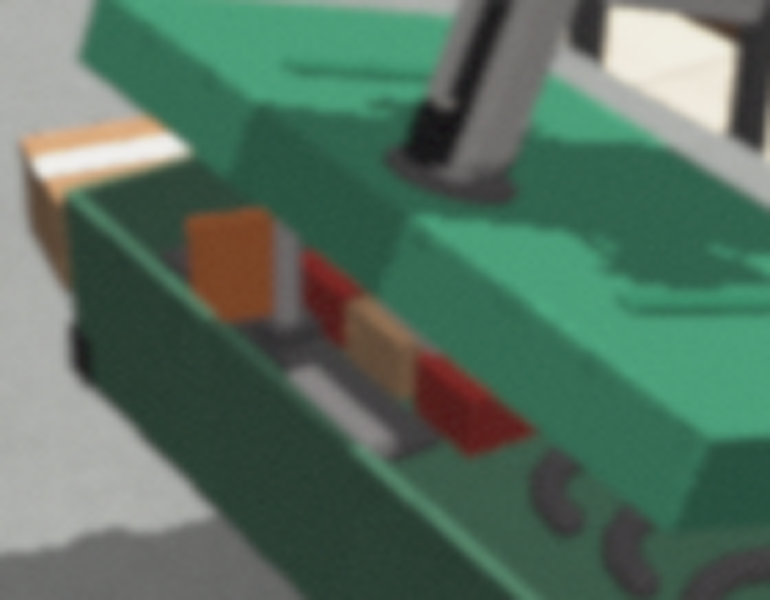

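The crop shows the orange tab with its free (tip) top corner at crop (188,215), which is image (254.2,183.0). The pivot side is at image (269,181) next to the grey post. The lid is stopped by the catch, so I'll locate the tab.

Run:
```python
from h import *
im=manip.get_image("side")
for n,p,z in(("tip",[254.2,183.0],.14),("pivtop",[269.1,181.4],.14),("lidcorner",[220+672/5.5,140+527/5],.177)):
    q=onplane(im,p,z)[0]; print(n,np.round(RC.T@(q-C0)*1000,1))
# expected edge projections
for th in(.33,.345,.36): print(th,proj(im,W(edge(th)+[0,-.2,0])),proj(im,W(edge(th)+[0,.2,0])))
for y in(.08,.09,.1,.11,.12): print(y,proj(im,W([-.086,y,.14])),proj(im,W([-.050,y-.011,.14])))
print(proj(im,W([-.1,-.2,.11])),proj(im,W([-.1,.2,.11])))
for ph in(.44,.48,.52):
  for p in([-.2,.155,.3],[-.12,.155,.2],[-.076,.155,.13],[-.076,.08,.13]):
    q=manip.inverse_kinematics(W(p),tilt(ph)); print(ph,p,None if q is None else np.round(q,2))
```

```text
tip [-87.2 105.3 140. ]
pivtop [-55.3  93.4 140. ]
lidcorner [ -85.5 -198.7  177. ]
0.33 [[340.84543469 247.54784152]] [[233.18598498 152.4014937 ]]
0.345 [[341.44947395 246.07762364]] [[233.4922536  151.22382522]]
0.36 [[342.07433604 244.60070977]] [[233.81576011 150.04457692]]
0.08 [[260.30841557 188.04587317]] [[276.80350542 185.67026543]]
0.09 [[258.05106996 185.96538466]] [[274.44473736 183.62400623]]
0.1 [[255.82655257 183.91515237]] [[272.1199947  181.60726446]]
0.11 [[253.63415245 181.89452105]] [[269.82854648 179.61940602]]
0.12 [[251.47317903 179.90285423]] [[267.56968254 177.65981482]]
[[332.91769086 277.35459449]] [[230.8012635  177.23492372]]
0.44 [-0.2, 0.155, 0.3] [-0.77 -0.28  0.18  2.23  0.4   0.86  0.73]
0.44 [-0.12, 0.155, 0.2] [-0.84 -0.01  0.41  2.25  0.39  0.53  0.81]
0.44 [-0.076, 0.155, 0.13] [-0.94  0.22  0.63  2.25  0.11  0.31  1.09]
0.44 [-0.076, 0.08, 0.13] [-0.74  0.19  0.59  2.27 -0.03  0.28  1.37]
0.48 [-0.2, 0.155, 0.3] [-0.74 -0.29  0.14  2.25  0.44  0.83  0.69]
0.48 [-0.12, 0.155, 0.2] [-0.79 -0.02  0.35  2.28  0.48  0.5   0.71]
0.48 [-0.076, 0.155, 0.13] [-0.99  0.22  0.67  2.28  0.19  0.25  1.  ]
0.48 [-0.076, 0.08, 0.13] [-0.78  0.18  0.61  2.3   0.02  0.22  1.32]
0.52 [-0.2, 0.155, 0.3] [-0.71 -0.3   0.09  2.28  0.48  0.79  0.64]
0.52 [-0.12, 0.155, 0.2] [-0.7  -0.02  0.24  2.3   0.58  0.46  0.6 ]
0.52 [-0.076, 0.155, 0.13] [-1.04  0.22  0.72  2.31  0.31  0.2   0.87]
0.52 [-0.076, 0.08, 0.13] [ 0.04  0.17 -0.3   2.29  0.81  0.26  0.55]
```

```bash
cat >> h.py <<'E'
PH=.48; n=np.array([np.cos(PH),0,np.sin(PH)]); b=np.array([-np.sin(PH),0,np.cos(PH)])
def hook(th,y,gap,s): return edge(th)-n*(.008+gap)-b*s+np.array([0,y,0])
E
python3 - <<'E'
from h import *
th=.337
manip.move_straight(W(edge(th,.155,.0455)),tilt(-th),max_speed=.03); st("relax")
manip.command_gripper(.05); st("open")
o=manip.get_obs(); z=o["tcp_rot"][:,2]
manip.move_straight(o["position"]-.09*z,max_speed=.12)
manip.move_ptp(W([-.2,.142,.32]),tilt(PH)); st("pre")
manip.command_gripper(0)
p=hook(th,.142,.003,.05); print(p)
manip.move_straight(W(p+.11*b),tilt(PH),max_speed=.12); st("pre2")
im=manip.get_image("side");cv2.imwrite("pics/s4a.png",im["frame"][:,:,::-1])
print(manip.move_straight(W(p),tilt(PH),max_speed=.06,until_force=6)); st("in")
im=manip.get_image("side");cv2.imwrite("pics/s4.png",cv2.resize(im["frame"][60:270,220:430,::-1],None,fx=2.8,fy=2.8,interpolation=cv2.INTER_CUBIC))
E
```

```text
relax t12.3 case [-3.180e+01  1.000e-01  2.038e+02] F [ -3.3   4.1 -10.1] T [ 0.88 -0.16 -0.85] w0.0143 g30.6
open t13.0 case [-3.120e+01 -1.000e-01  2.042e+02] F [-0.3 -0.1 -0.7] T [ 0.06 -0.29 -0.01] w0.0503 g0.0
pre t15.3 case [-199.4  141.9  320.3] F [-0.1  0.2 -0.2] T [0.04 0.4  0.01] w0.0499 g0.0
[-0.07541816  0.142       0.12670215]
pre2 t17.4 case [-126.2  142.1  224.7] F [-0.4 -0.3 -0.3] T [0.09 0.4  0.01] w0.0004 g0.0
False
in t19.4 case [-75.4 142.1 127. ] F [-0.3  0.5 -0.1] T [ 0.04  0.46 -0.  ] w0.0003 g0.0
```

View pics/s4.png

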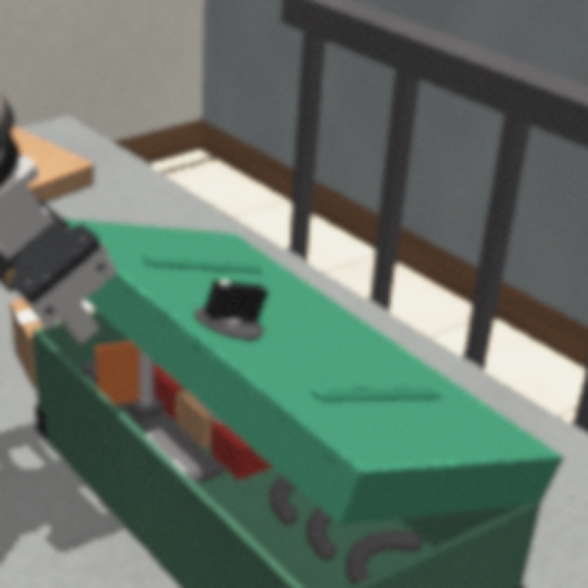

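The fingers are inside the gap just beyond the tab's +y side (tab at crop (118,372), fingers at (85,320)), with no contact force. Now I feel along towards -y.

Run:
```python
from h import *
th=.337
f0=(RC.T@manip.get_obs()["force"])[1]; n0=0
for y in np.arange(.138,.104,-.002):
    manip.move_straight(W(hook(th,y,.003,.05)),max_speed=.03); manip.dwell(.05)
    o=st("%.3f"%y); f=(RC.T@o["force"])[1]-f0
    n0=n0+1 if f>1.2 else 0
    if n0>=2: break
im=manip.get_image("side");cv2.imwrite("pics/s5.png",cv2.resize(im["frame"][140:220,220:300,::-1],None,fx=7,fy=7,interpolation=cv2.INTER_CUBIC))
```

```text
0.138 t19.8 case [-75.4 137.8 126.8] F [ 0.2  0.5 -0. ] T [0.07 0.47 0.06] w0.0003 g0.0
0.136 t20.1 case [-75.4 135.9 126.7] F [ 0.5 -0.   0.5] T [0.06 0.45 0.03] w0.0004 g0.0
0.134 t20.4 case [-75.4 133.9 126.7] F [0.2 0.4 0. ] T [0.03 0.42 0.04] w0.0006 g0.0
0.132 t20.7 case [-75.4 131.9 126.7] F [0.  0.4 1.3] T [ 0.07  0.43 -0.04] w0.0004 g0.0
0.130 t21.0 case [-75.4 129.9 126.7] F [ 0.7 -0.9 -0.2] T [0.07 0.45 0.01] w0.0004 g0.0
0.128 t21.3 case [-75.4 127.9 126.7] F [-1.  -0.3 -0.4] T [0.05 0.45 0.01] w0.0005 g0.0
0.126 t21.6 case [-75.4 125.9 126.7] F [-0.1 -0.9 -0.4] T [0.04 0.49 0.01] w0.0003 g0.0
0.124 t21.9 case [-75.4 123.9 126.7] F [ 0.2 -0.3  0.2] T [0.03 0.37 0.01] w0.0004 g0.0
0.122 t22.2 case [-75.4 121.9 126.7] F [-0.1 -0.2  1.1] T [0.03 0.41 0.04] w0.0005 g0.0
0.120 t22.5 case [-75.4 119.9 126.7] F [-0.6  0.4 -0. ] T [-0.    0.42 -0.02] w0.0007 g0.0
0.118 t22.8 case [-75.4 118.1 126.7] F [0.1 1.5 0.5] T [0.3  0.42 0.09] w0.0004 g0.7
0.116 t23.1 case [-75.5 116.1 126.7] F [-1.8  3.3  1.3] T [0.61 0.69 0.18] w0.0005 g1.4
```

View pics/s5.png

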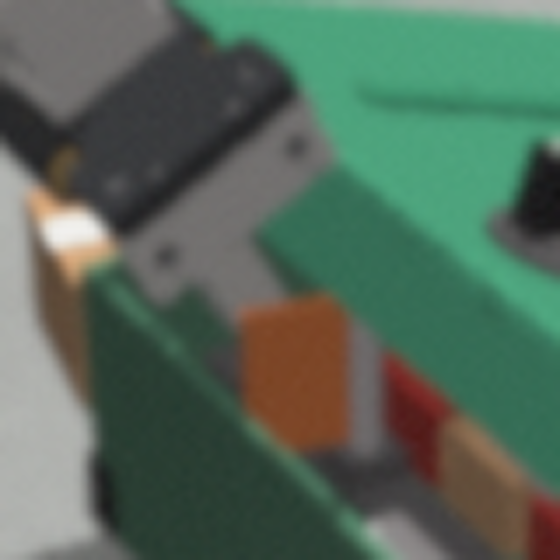

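Contact was felt at y≈119 mm, as the camera predicted, with the finger against the tab's tip edge. Now I push gently to about 16 mm, watching the force.

Run:
```python
from h import *
th=.337
for y in(.112,.109,.107,.105,.1035):
    manip.move_straight(W(hook(th,y,.003,.05)),max_speed=.03); manip.dwell(.05)
    o=st("%.4f"%y); f=(RC.T@o["force"])[1]
    if f>11: print("hard"); break
im=manip.get_image("side");cv2.imwrite("pics/s6.png",cv2.resize(im["frame"][140:220,220:300,::-1],None,fx=7,fy=7,interpolation=cv2.INTER_CUBIC))
```

```text
0.1120 t23.5 case [-75.5 111.9 126.7] F [-0.9  1.2  0.5] T [0.51 0.73 0.2 ] w0.0004 g1.0
0.1090 t23.8 case [-75.4 108.9 126.7] F [-2.2  1.9  0.6] T [0.49 0.66 0.25] w0.0003 g1.1
0.1070 t24.1 case [-75.4 106.9 126.7] F [-1.2  2.9  0.1] T [0.57 0.73 0.27] w0.0010 g1.3
0.1050 t24.4 case [-75.4 104.9 126.7] F [-0.2  2.7  1.6] T [0.54 0.7  0.24] w0.0003 g1.3
0.1035 t24.7 case [-75.4 103.6 126.7] F [-0.8  3.7 -0.5] T [0.85 0.64 0.43] w0.0003 g1.9
```

View pics/s6.png

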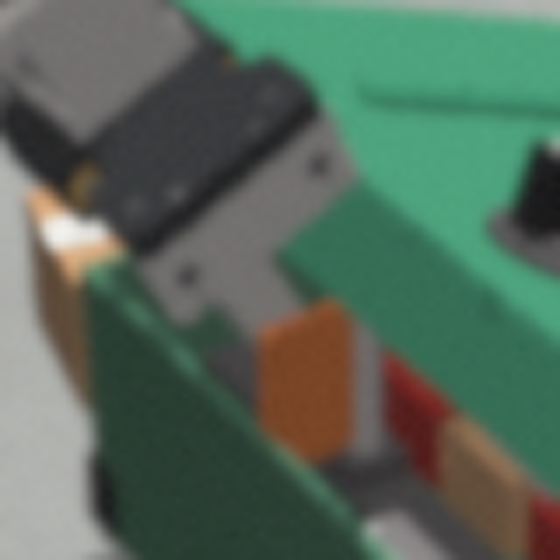

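The tab has rotated: its tip top is now at image (257.4,186.4), giving y≈89 mm, about 16 mm of travel. It needs a few mm more, then I lift the edge gently.

Run:
```python
from h import *
th=.337
for y in(.1015,.1000):
    manip.move_straight(W(hook(th,y,.003,.05)),max_speed=.03); manip.dwell(.05)
    o=st("%.4f"%y); f=(RC.T@o["force"])[1]
    if f>9: print("hard"); break
o=manip.get_obs(); y=round((RC.T@(o["position"]-C0))[1],4)
for g in(.0015,0,-.0015):
    manip.move_straight(W(hook(th,y,g,.05)),max_speed=.03); manip.dwell(.05); o=st("gap%.4f"%g)
im=manip.get_image("side");cv2.imwrite("pics/s7.png",cv2.resize(im["frame"][140:220,220:300,::-1],None,fx=7,fy=7,interpolation=cv2.INTER_CUBIC))
```

```text
0.1015 t25.0 case [-75.3 101.6 126.8] F [0.4 4.3 0.5] T [0.93 0.53 0.54] w0.0004 g2.2
0.1000 t25.3 case [-75.3 100.2 126.8] F [ 0.7  4.7 -1.5] T [1.06 0.4  0.6 ] w0.0007 g2.4
gap0.0015 t25.6 case [-74.6 100.1 127. ] F [-2.2  4.2 -1.5] T [1.   1.07 0.56] w0.0002 g2.6
gap0.0000 t25.9 case [-74.  100.  127.2] F [-6.2  5.  -0.9] T [1.19 1.85 0.54] w0.0005 g4.0
gap-0.0015 t26.2 case [-73.8  99.9 127.2] F [-14.9   5.9   0.2] T [1.37 2.98 0.66] w0.0006 g7.3
```

Run:
```python
from h import *
y=.0998
for th in(.345,.353,.361,.37,.38,.395,.41):
    manip.move_straight(W(hook(th,y,-.0012,.05)),max_speed=.03); o=st(th); F=RC.T@o["force"]
    if np.hypot(F[0],F[2])>30 or F[1]>12: print("hard");break
im=manip.get_image("side");cv2.imwrite("pics/s8.png",cv2.resize(im["frame"][100:260,220:380,::-1],None,fx=3.7,fy=3.7,interpolation=cv2.INTER_CUBIC))
for t in(.34,.36,.38,.4,.42): print(t,(proj(im,W(edge(t)+[0,-.2,0]))-[220,100])*3.7)
```

```text
0.345 t26.5 case [-73.4  99.9 128.6] F [-12.3   7.4  -1.6] T [1.72 2.78 0.88] w0.0005 g7.5
0.353 t26.8 case [-72.9  99.9 130. ] F [-11.7   8.2  -3.2] T [1.67 2.85 0.83] w0.0006 g7.1
0.361 t27.0 case [-72.3  99.9 131.5] F [-11.9   6.7  -2.7] T [1.7  2.85 0.82] w0.0007 g6.9
0.37 t27.3 case [-71.7  99.8 133.2] F [-13.1   7.3  -2.6] T [1.64 2.81 0.83] w0.0004 g6.8
0.38 t27.5 case [-71.   99.8 135.1] F [-12.7   7.4  -2.6] T [1.58 2.73 0.72] w0.0008 g6.6
0.395 t27.8 case [-69.6  99.8 138.1] F [-12.9   8.2  -0.3] T [1.31 2.67 0.72] w0.0002 g5.8
0.41 t28.0 case [-68.4  99.8 140.9] F [-12.8   6.    1.3] T [1.27 2.53 0.67] w0.0007 g5.6
0.34 [[448.60949261 542.30331348]]
0.36 [[451.67504334 535.02262617]]
0.38 [[454.87684229 527.70096559]]
0.4 [[458.21382785 520.34249364]]
0.42 [[461.68481427 512.95144951]]
```

View pics/s8.png

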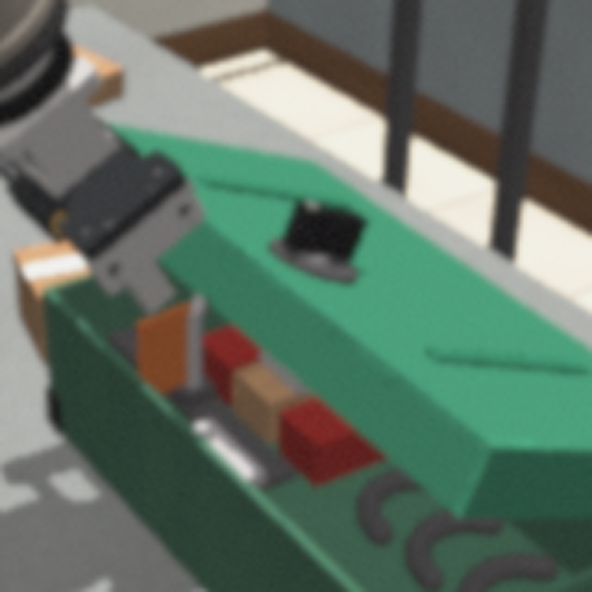

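The lid corner in the crop is at (460,515), so the lid is at about 0.41 rad, past the catch, with moderate forces. I'll carry on opening along the arc.

Run:
```python
from h import *
y=.0998
for th in list(np.arange(.46,1.5,.07))+[1.5,1.54]:
    r=manip.move_straight(W(hook(th,y,-.0012,.05)),tilt(PH),max_speed=.06,until_force=22); o=st("%.2f"%th)
    if r: print("stop");break
im=manip.get_image("side");cv2.imwrite("pics/s9.png",im["frame"][:,:,::-1])
```

```text
0.46 t28.4 case [-63.7  99.4 150.3] F [-10.3   4.2   1.2] T [0.73 1.98 0.4 ] w0.0005 g4.2
0.53 t28.8 case [-56.5  99.2 163. ] F [-6.6  1.3  0.4] T [0.44 1.39 0.23] w0.0006 g2.6
0.60 t29.1 case [-48.6  99.1 175.1] F [-4.3  1.6  1.1] T [0.23 1.09 0.08] w0.0001 g1.6
0.67 t29.5 case [-39.7  99.3 186.6] F [-3.5 -1.2  0.6] T [-0.14  0.93 -0.11] w0.0006 g1.3
0.74 t29.9 case [-30.3  99.7 197.6] F [-0.5 -1.4 -0.4] T [-0.02  0.63 -0.13] w0.0003 g0.4
0.81 t30.3 case [-20.1 100.  207.9] F [0.2 1.3 0. ] T [-0.03  0.46  0.01] w0.0006 g0.1
0.88 t30.7 case [ -9.8  99.9 217.1] F [ 0.   0.2 -0.9] T [0.07 0.39 0.01] w0.0005 g0.0
0.95 t31.1 case [  1.   99.8 225.4] F [ 0.6 -0.2  0.3] T [ 0.03  0.42 -0.01] w0.0002 g0.0
1.02 t31.4 case [ 12.6  99.8 233.1] F [ 0.4 -0.6 -0.8] T [0.05 0.47 0.01] w0.0008 g0.0
1.09 t31.8 case [ 24.8  99.8 240. ] F [0.  0.6 0.8] T [ 0.06  0.48 -0.02] w0.0006 g0.0
1.16 t32.2 case [ 37.4  99.8 246.1] F [-0.4 -0.2 -0.6] T [0.03 0.43 0.  ] w0.0007 g0.0
1.23 t32.6 case [ 50.4  99.8 251.2] F [-0.5 -0.6  0.6] T [0.   0.46 0.01] w0.0006 g0.0
1.30 t33.0 case [ 63.7  99.8 255.4] F [-1.1  0.3 -0.4] T [ 0.08  0.47 -0.02] w0.0006 g0.0
1.37 t33.4 case [ 77.3  99.8 258.6] F [-0.2 -0.5  0.9] T [ 0.12  0.4  -0.01] w0.0006 g0.0
1.44 t33.7 case [ 91.2  99.8 261. ] F [-0.6  0.6  0.3] T [ 0.04  0.43 -0.03] w0.0005 g0.0
1.50 t34.1 case [103.1  99.8 262.1] F [0.3 0.4 0. ] T [0.05 0.44 0.02] w0.0003 g0.0
1.54 t34.4 case [111.   99.8 262.5] F [ 0.4 -0.9 -0.5] T [0.02 0.44 0.01] w0.0000 g0.0
```

View pics/s9.png

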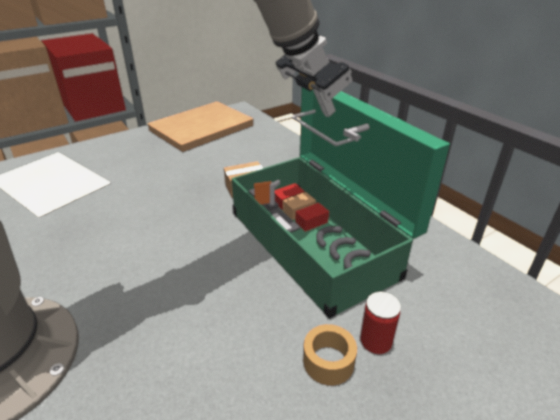

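The lid stands wide open, the tab has sprung back at (263,190), and the carton, tape and can are undisturbed. I'll withdraw and verify.

Run:
```python
from h import *
p=RC.T@(manip.get_obs()["position"]-C0)
manip.move_straight(W(p+[-.12,0,.04]),max_speed=.12); st()
manip.move_straight(W(p+[-.2,0,.14]),max_speed=.15); manip.dwell(.5); st("clear")
im=manip.get_image("side")
for t in(1.2,1.4,1.54,1.65,1.75): print(t,np.round(np.r_[proj(im,W(edge(t)+[0,-.2,0])),proj(im,W(edge(t,.2,.038)+[0,-.2,0])),proj(im,W(edge(t)+[0,.2,0]))],0).tolist())
cv2.imwrite("pics/s10.png",im["frame"][:,:,::-1])
im=manip.get_image("top")
for t,z in(("carton",.06),("tape_roll",.048),("grease_can",.1)):
    d=manip.trace(t,"top")
    for e in d[:1]: print(t,e["confidence"],e["box"])
```

```text
t35.6 case [ -8.7  99.8 302.4] F [-0.5  0.2 -0.2] T [ 0.04  0.45 -0.03] w0.0007 g0.0
clear t37.1 case [-89.   99.9 402.5] F [-0.6 -0.3 -0. ] T [ 0.04  0.52 -0.  ] w0.0009 g0.0
1.2 [[403.0, 167.0], [419.0, 154.0], [275.0, 93.0]]
1.4 [[420.0, 155.0], [437.0, 146.0], [289.0, 85.0]]
1.54 [[432.0, 150.0], [448.0, 144.0], [299.0, 82.0]]
1.65 [[441.0, 147.0], [455.0, 143.0], [307.0, 80.0]]
1.75 [[448.0, 145.0], [462.0, 144.0], [314.0, 80.0]]
carton 0.94 [154.1, 177.5, 42.7, 44.6]
tape_roll 0.95 [379.5, 251.0, 39.6, 40.9]
grease_can 0.64 [389.9, 217.5, 35.1, 22.8]
```

View pics/s10.png

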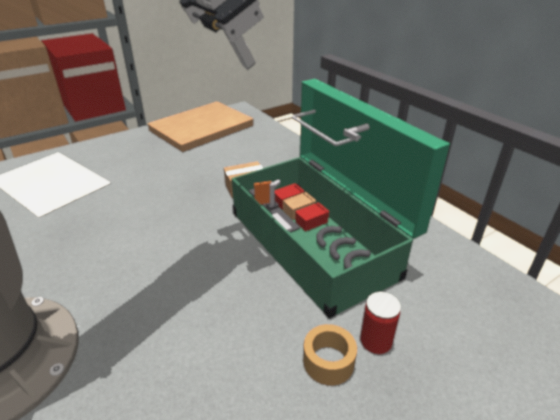

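The lid stands at about 1.5 rad by itself, with its left rim corner at (300,82). The arm is clear and the surrounding objects haven't moved.

```bash
python3 -c "
from station import manip
print(manip.hand_in())"
```

```text
the job is handed in; nothing more can be done
None
```

The job is handed in: I unlocked the latch, raised the lid to the safety catch, pushed the catch gently aside, and left the lid standing open by itself at about 1.5 rad, with the arm clear and the carton, tape and can where they were.

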